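Put the long spanner back in its case

ROBOT

A 6-joint arm with a two-finger parallel gripper is mounted at the origin on a cart in front of the work surface, level with it; the furniture and walls round the work are solid. World frame = base frame: x ahead of the robot, y to its left, z up, the work surface at z = 0. Lengths are in mm, angles in rad, forces in N, time in s.
With the tool pointing down it reaches from about 400 to 925 mm from the base axis. Payload 12.5 kg.
Tool frame: the origin (TCP) lies at the very end of the fingers, on their centre line; the grasp point (between the pads) lies 19 mm behind it; z points along the fingers, y is the line along which they close (so a half turn about z gives the same grasp; the last joint's range is limited). The gripper opens to 95 mm and grips with 3 to 60 N. Pads are 20 mm wide; open, the fingers measure 119 mm over their backs; the gripper's body (75 mm by 180 mm) begins 59 mm behind the grasp point.
Start: joints at [1.194, 0.491, 1.559, -0, 1.092, -0.106], TCP at [167.171, 602.246, 214.661] pointing down, gripper open.
Joint ranges: [-3.1, 3.1], [-0.84, 2.19], [0.05, 2.79], [-1.13, 4.28], [0.06, 2.93], [-2.69, 2.69]. Speed limits (rad/s): [2.22, 2.22, 2.79, 3.14, 3.14, 3.14].

INTERFACE

Orientations are given as [roll, pitch, yaw] about the fixed x, y, z axes, in that order (R = Rz(yaw) Ry(pitch) Rx(roll)).
In Python, from cell import * gives the robot as it stands.
- The arm moves only by the tool step_arm, never from a script. Its argument "plan" is a list of rows, each an object of numbers: "x", "y", "z": the shift along the tool's x, y, z in units of 25 mm (1.0 is 25 mm); "rx", "ry", "rz": the turn, a rotation vector about the tool's x, y, z in units of 0.1 rad (1.0 is 0.1 rad). In form: [{"x": .., "y": .., "z": .., "rx": .., "ry": .., "rz": ..}, ...]. A call has exactly 10 rows; each row shifts and turns the commanded pose from where the row before left it, along the tool's axes as they then stand; what a row does not reach is not made up. A row lasts 1/12 s, in which the tool goes at most 41.7 mm and 7.16 degrees, less where a joint would pass 70% of its speed; a pose out of reach is approached as far as the arm can. A call with a number of a shift or a turn outside -1 to 1 is refused whole. A call with a gripper value outside its range is refused whole. "jaw" is the closure, from -1 (fully open) to 1 (shut), so that 0 is half open, set as the call begins (left out, the last holds). The fingers move at their own pace and stop on an object; the grip force is fixed at half the most. Time passes only in rows, so rows that do not move let the fingers close, or fill a call up. It gives the time, the measured TCP pose, the force, the opening and the grip force at its end, in the units of the state.
- state(): the state, without advancing time (a new reading comes with each control period).
- read_camera(name): name is "scene" or "top" or "wrist"; returns a dict with "image" (400x640x3 uint8, red, green, blue), "depth" (400x640 float32, mm along the optical axis (not along the pixel's ray), 0 where there is no reading), "vfov" (degrees; the focal length in pixels is half the picture's height over the tangent of half this angle, whatever the lens; pixels are square), "cx", "cy" (the principal point, pixels), "R" (3x3) and "t" (3): a world point X has camera coordinates R X + t. Camera axes: x right, y down, z forward; pixel columns grow to the right and rows downward; lengths in mm; the calibration is good to about 2 mm. A picture is of the moment at which its call begins.
- job_done(): hands the job in; it is judged then, once.
The state is a dict: "t": time; "joints": joint angles; "qvel": joint speeds; "tau": joint torques, N m; "eef_pos": TCP position; "tcp_rot": TCP orientation; "ft_force": force on the tool from outside, world axes, zero at the start; "moment": the same for the moment, N m; "opening": opening from 0.0 (shut) to 1.0 (fully open); "grip_force": force on a finger pad.
Only numpy, scipy, OpenCV 4.12 (cv2) and the standard library are available. Lean on these libraries where they do the work, as an engineer would, in place of code of your own. Each camera call takes 0.05 s, during which the arm holds its last target. There are 200 camera calls.

TASK

The tool case is half open. First raise its lid until it stands straight up; then take the longer of the two spanners lying on the bench, lay it in the empty long cutout of the case and press it down past the gripping nibs until it is fully home over its whole length. Leave the lid standing upright, and leave the other two spanners where they are.

Things in the scene. Friction and masses are not known exactly. Their poses are not given: they have to be found in the camera images.
- case: Black tool case, fixed to the bench, 160 (x) x 270 (y) x 34 mm high without the lid, with a stiff grey insert, its flat face 34 mm above the bench. Origin: centre of the underside; x points to the hinge side, y along the width and both cutouts, z up. Cutouts 8 mm deep: the long empty one at x = -20, y = 0 mm, and a shorter one at x = +48 mm that already holds a spanner.
- cutout (a point): Centre of the floor of the long cutout, 26 mm above the bench, 8 mm below the insert's face; axes as the case. Along y: a slot 18 mm wide, with pockets 36 mm wide from 60 to 106 mm either side of the centre, so the long spanner fits either way round. A thumb notch of the same depth crosses its middle, 40 mm along y, 76 mm along x, with room for fingertips.
- nibs_left (a point): Point on the cutout's floor between a pair of black sprung plastic nibs that stand into the slot from its two walls, 45 mm from the cutout's centre along the case's y. A spanner laid in rests on the nibs 4 to 5 mm above the floor; 10 to 15 N of pressing at or between the two pairs sends it home, on the floor, its top level with the insert's face. Pressed only at one far end it may tip up.
- nibs_right (a point): The other such pair of nibs, 45 mm from the cutout's centre the other way (the case's -y); the point is on the cutout's floor.
- lid (a joint): Angle of the case lid, rad: 0 shut (flat over the case), 1.57 standing straight up, 2.3 fully back. The hinge is stiff: the lid stays where it is left; raising it takes about 4 to 7 N at its free edge.
- lid_hinge (a point): Middle of the lid's hinge line, on the far edge of the case at x = +80 mm of the case, 34 mm above the bench; the hinge line is along the case's y, other axes as the case.
- lid_edge (a point): Middle of the lid's free edge, 160 mm from the hinge; turns with the lid (x towards the hinge, y along the edge, z out of the outer face). The lid is a shallow black tray 270 mm wide with a 4 mm panel and a rim all round, standing 14 mm off the panel's inner side; this point is halfway up the front rim, 8 mm from the outer face and 8 mm from the rim's lip.
- long_spanner: Loose bright steel combination spanner, 206 mm long, 32 mm wide over the ends, 8 mm thick, about 0.18 kg, shank about 12 mm wide; lies flat on the bench to the right of the case. Origin: centre of its underside; y along its length towards the ring end, z up.
- ring_end (a point): Underside of the long spanner below the middle of its ring, 87 mm from its centre.
- open_end (a point): Underside of the long spanner at its open jaw, 87 mm from its centre the other way.
- short_spanner: Loose bright steel spanner of the same kind, 156 mm long, 24 mm wide, 6 mm thick, lying beside the long one; to be left alone. Origin: centre of its underside; y along its length.
- cased_spanner: Loose steel spanner, 182 x 29 x 7 mm, that lies home in the shorter cutout of the case; to be left alone. Origin: centre of its underside; y along its length.

How it is judged:
By the outcome, as a careful person would: the job done as asked, in the order asked, and still so for the second after the job is handed in, with the robot touching nothing.
It also fails if it takes over 67 s, if anything falls off the work surface, if the arm or the gripper's body presses on something with over 40 N, if the wrist force passes 120 N, or if a joint passes its speed limit or range.

## Working session

There is one attempt and no reset: what is moved stays moved. The work goes in short steps, Python scripts to look and compute and a tool call to move; the robot and the scene stay as the last step left them, time stands still between calls to the robot, and variables do not carry over. Pictures are saved under pics/ and viewed, at most 10 in all, crops included, and the job is handed in when it is done.

Besides the shell and the picture viewer there is one more tool, called after ">>>" as a command line: name --argument value ..., lists and objects as JSON in quotes. step_arm: Moves the arm, as the interface text tells. Shifts and turns lie within -1 to 1; 1 stands for 25 mm of shift or 0.1 rad of turn. Its arguments: {"type":"object","properties":{"plan":{"type":"array","items":{"type":"object","properties":{"x":{"type":"number"},"y":{"type":"number"},"z":{"type":"number"},"rx":{"type":"number"},"ry":{"type":"number"},"rz":{"type":"number"}}}},"jaw":{"type":"number"}},"required":["plan"]}

```bash
mkdir -p pics; cat > h.py <<'E'
from cell import *
import numpy as np, cv2
def K(c):
    f=c["image"].shape[0]/2/np.tan(np.radians(c["vfov"]/2)); return f,c["cx"],c["cy"]
def ray(c,u,v,z):
    f,cx,cy=K(c);R=np.array(c["R"]);t=np.array(c["t"])
    d=R.T@np.array([(u-cx)/f,(v-cy)/f,1]);o=-R.T@t
    return o+d*(z-o[2])/d[2]
def cloud(c):
    f,cx,cy=K(c);d=c["depth"];v,u=np.mgrid[:d.shape[0],:d.shape[1]]
    p=np.stack([(u-cx)/f*d,(v-cy)/f*d,d],-1)-np.array(c["t"])
    return p@np.array(c["R"])
def save(c,n): cv2.imwrite(f"pics/{n}.png",c["image"][:,:,::-1])
E
python3 - <<'E'
from h import *
for n in("top","scene"):
    c=read_camera(n);save(c,n+"1");np.savez(n+"1.npz",**{k:c[k] for k in c})
    R=np.array(c["R"]);print(n,-R.T@np.array(c["t"]),c["vfov"],(c["depth"]>0).mean())
print(state())
E
```

```text
top [ 394.58753756  -71.70084119 1376.37646822] 42.44597459818429 0.9960546875
scene [-125.80973524  120.77682829  847.53559506] 42.925885872560094 0.996
{'t': 0.1, 'joints': array([ 1.19440357e+00,  4.91503489e-01,  1.55937337e+00, -7.59134148e-06,
        1.09169010e+00, -1.05630019e-01]), 'qvel': array([ 2.27326072e-03, -1.60222018e-03, -5.72243447e-04,  1.56181151e-03,
       -1.65897232e-06,  2.43901613e-04]), 'tau': array([ 3.31547359e-03, -6.13624120e+01, -2.58605272e+01,  6.94370549e-02,
        4.70672816e-02, -2.50382311e-05]), 'eef_pos': array([167.08883237, 602.0386027 , 214.12277966]), 'tcp_rot': array([-3.14062307e+00, -9.60290330e-05,  2.87083337e+00]), 'ft_force': array([-0.21189538,  0.33919363,  0.07241797]), 'moment': array([-0.03001259,  0.00808567,  0.01470301]), 'grip_force': 0.0, 'opening': 0.9982461232090849}
```

View pics/top1.png

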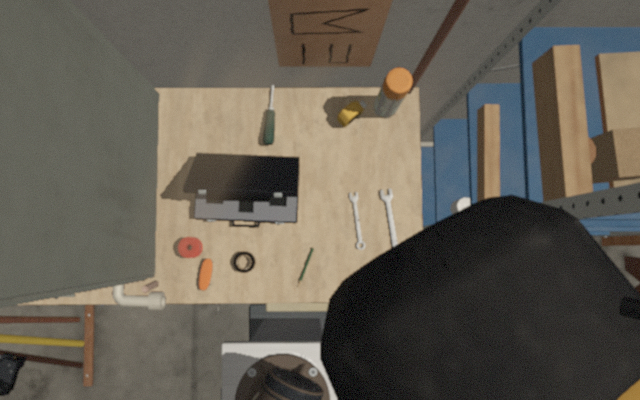

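View pics/scene1.png

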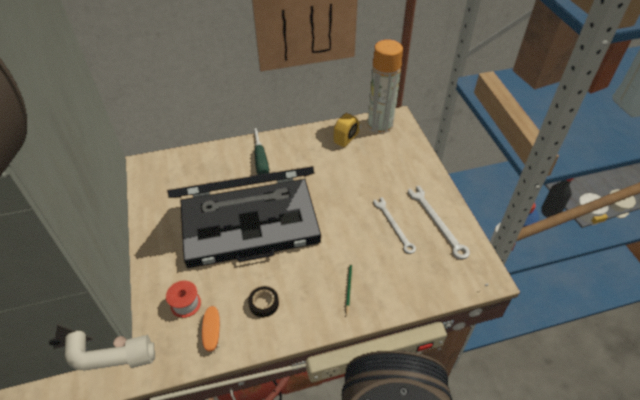

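The top view shows the case at (200-298, 155-222), with the lid's free edge at about row 155. The spanners are at (355,220) and (390,215), and a dark overhead object hides the long one's ring. The scene view shows both in full: the long spanner runs from jaw (416,191) to ring (460,251), and the empty cutout from (205,230) to (292,215).

```bash
cat > m1.py <<'E'
from h import *
def comps(mask,lo,hi):
    n,l,s,ce=cv2.connectedComponentsWithStats(mask.astype(np.uint8))
    return [(l==i) for i in range(1,n) if lo<s[i,4]<hi]
for n in("top","scene"):
    c=dict(np.load(n+"1.npz"));c={k:(v if v.ndim else float(v)) for k,v in c.items()}
    P=cloud(c);im=c["image"].astype(int);
    bench=(abs(P[...,0]-600)<250)&(abs(P[...,1])<420)
    tb=P[bench&(abs(P[...,2])<6)];print(n,"bench z",np.median(tb[:,2]),"x",np.percentile(tb[:,0],[0,100]),"y",np.percentile(tb[:,1],[0,100]))
    sat=im.max(-1)-im.min(-1)
    # spanners: grey bright on bench
    m=(sat<35)&(im.mean(-1)>110)&bench&(P[...,2]<25)&(P[...,2]>-5)
    for k in comps(m,60,3000):
        v,u=np.nonzero(k);X=np.array([ray(c,a,b,6) for a,b in zip(u,v)])[:,:2]
        (cx,cy),(w,h),a=cv2.minAreaRect((X).astype(np.float32));mu=X.mean(0);d=np.linalg.svd(X-mu,full_matrices=False)[2][0];s=(X-mu)@d
        print("sp",len(u),"ctr",(cx,cy),w,h,"dir",d,np.degrees(np.arctan2(d[1],d[0])),"ends",mu+d*s.min(),mu+d*s.max(),"rgb",im[k].mean(0))
    dark=(im.mean(-1)<110)&(sat<30)&bench
    ins=dark&(abs(P[...,2]-34)<5)
    k=max(comps(ins,200,1e5),key=lambda q:q.sum());X=np.float32(P[k][:,:2])
    r=cv2.minAreaRect(X);print("insert",r,cv2.boxPoints(r).round().tolist())
    lid=dark&(P[...,2]>48)&(P[...,2]<220)&(P[...,0]<900)&(abs(P[...,1]-100)<330)
    for k in comps(lid,150,1e5):
        X=P[k];print("lid",len(X),X.min(0),X.max(0),X.mean(0)); 
        r=cv2.minAreaRect(np.float32(X[:,:2]));print(cv2.boxPoints(r).round().tolist())
        print("top 5% z mean",X[X[:,2]>np.percentile(X[:,2],95)].mean(0))
    hi=bench&(P[...,2]>60);print("highest obstacles",[ (X.mean(0).round(),X.min(0).round(),X.max(0).round()) for X in (P[q] for q in comps(hi,150,1e6))])
E
python3 m1.py
```

```text
top bench z -1.227108545098604 x [350.02245068 845.00566735] y [-417.34306167  354.39069525]
sp 106 ctr (807.8909912109375, 27.567920684814453) 16.522493362426758 72.17948913574219 dir [-0.99484475  0.10140964] 174.17965018239332 ends [843.85014245  24.98521024] [771.84128285  32.32544376] rgb [166.78301887 159.55660377 146.81132075]
sp 419 ctr (479.9443664550781, -287.7490539550781) 152.85971069335938 34.06159210205078 dir [-0.9890787  -0.14738832] -171.52439373927768 ends [ 555.55705996 -276.58962855] [ 404.36517104 -299.11960408] rgb [180.42959427 175.06921241 165.13126492]
sp 350 ctr (470.1025390625, -199.0064239501953) 155.09661865234375 27.81104278564453 dir [-0.99098274 -0.13398955] -172.29980519892038 ends [ 547.02182406 -188.80073493] [ 393.23709059 -209.59377909] rgb [178.86       172.09142857 160.18857143]Traceback (most recent call last):
  File "m1.py", line 19, in <module>
    k=max(comps(ins,200,1e5),key=lambda q:q.sum());X=np.float32(P[k][:,:2])
ValueError: max() iterable argument is empty
```

```bash
sed -i 's/abs(P\[...,2\]-34)<5/abs(P[...,2]-34)<7/; s/comps(ins,200,1e5),key=lambda q:q.sum())/comps(ins,20,1e5),key=lambda q:q.sum(),default=ins)/; s/mean(-1)<110)/mean(-1)<135)/' m1.py; python3 m1.py
```

```text
top bench z -1.227108545098604 x [350.02245068 845.00566735] y [-417.34306167  354.39069525]
sp 106 ctr (807.8909912109375, 27.567920684814453) 16.522493362426758 72.17948913574219 dir [-0.99484475  0.10140964] 174.17965018239332 ends [843.85014245  24.98521024] [771.84128285  32.32544376] rgb [166.78301887 159.55660377 146.81132075]
sp 419 ctr (479.9443664550781, -287.7490539550781) 152.85971069335938 34.06159210205078 dir [-0.9890787  -0.14738832] -171.52439373927768 ends [ 555.55705996 -276.58962855] [ 404.36517104 -299.11960408] rgb [180.42959427 175.06921241 165.13126492]
sp 350 ctr (470.1025390625, -199.0064239501953) 155.09661865234375 27.81104278564453 dir [-0.99098274 -0.13398955] -172.29980519892038 ends [ 547.02182406 -188.80073493] [ 393.23709059 -209.59377909] rgb [178.86       172.09142857 160.18857143]
insert ((502.95831298828125, 93.5058364868164), (82.54108428955078, 270.5823669433594), 0.7864762544631958) [[460.0, 228.0], [464.0, -42.0], [546.0, -41.0], [542.0, 229.0]]
lid 9215 [ 350.05222206 -229.99255926   48.00162753] [845.19131662 355.2306631  219.96600232] [715
[... 1886 characters left out ...]
4242] [757.01575902 161.55779994 134.01883926]
[[350.0, 337.0], [355.0, -234.0], [853.0, -230.0], [848.0, 341.0]]
top 5% z mean [732.46896685 229.01948767 215.43088905]
lid 1079 [517.23213696 -41.7464315   55.22539011] [623.00522549 225.68484858 167.69098071] [529.87622467  94.54331999 159.87300268]
[[513.0, -40.0], [608.0, -46.0], [623.0, 221.0], [528.0, 226.0]]
top 5% z mean [531.48304576  80.39195519 166.25782155]
highest obstacles [(array([730., 127., 252.]), array([ 350., -420.,   60.]), array([849., 341., 541.])), (array([ 749., -178.,   67.]), array([ 726., -207.,   60.]), array([ 774., -152.,   72.])), (array([530.,  96., 161.]), array([517., -42.,  69.]), array([611., 228., 169.]))]
```

```bash
python3 - <<'E'
from h import *
for n in("top","scene"):
    c=dict(np.load(n+"1.npz"));P=cloud(c).reshape(-1,3)
    m=(P[:,1]>280)&(P[:,1]<900)&(P[:,0]>-100)&(P[:,0]<700)&(P[:,2]>20)
    X=P[m];print(n)
    for x0 in range(-100,700,100):
        print(x0,[ (y0,len(q),*q[:,2].round()[[q[:,2].argmin(),q[:,2].argmax()]]) for y0 in range(280,880,60) for q in [X[(X[:,0]>=x0)&(X[:,0]<x0+100)&(X[:,1]>=y0)&(X[:,1]<y0+60)]] if len(q)>5])
    for u,v in [(500,300),(140,298),(45,150),(150,200),(155,95),(100,280),(10,130),(120,345)]: 
        print((u,v),cloud(c)[v,u].round(),end=' ')
c=read_camera("wrist");save(c,"wrist1")
E
```

```text
top
-100 []
0 []
100 [(460, 309, np.float64(288.0), np.float64(339.0)), (520, 466, np.float64(212.0), np.float64(339.0))]
200 [(280, 438, np.float64(34.0), np.float64(134.0)), (340, 301, np.float64(112.0), np.float64(137.0))]
300 [(280, 7100, np.float64(20.0), np.float64(692.0)), (340, 85, np.float64(73.0), np.float64(467.0))]
400 [(280, 8816, np.float64(20.0), np.float64(702.0))]
500 [(280, 8829, np.float64(20.0), np.float64(710.0))]
600 [(280, 8838, np.float64(20.0), np.float64(719.0))]
(500, 300) [ 374. -148. 1167.] (140, 298) [280. 334. 121.] (45, 150) [549. 336. 587.] (150, 200) [521. 334.  61.] (155, 95) [804. 336.  36.] (100, 280) [337. 336. 358.] (10, 130) [558. 334. 683.] (120, 345) [  -9.  735. -877.] scene
-100 []
0 []
100 []
200 [(280, 1130, np.float64(90.0), np.float64(133.0)), (340, 916, np.float64(106.0), np.float64(134.0))]
300 [(280, 6352, np.float64(20.0), np.float64(467.0)), (340, 7572, np.float64(49.0), np.float64(465.0)), (400, 3726, np.float64(20.0), np.float64(334.0)), (460, 1521, np.float64(20.0), np.float64(197.0)), (520, 84, np.float64(20.0), np.float64(61.0))]
400 [(280, 6272, np.float64(20.0), np.float64(531.0))]
500 [(280, 5878, np.float64(20.0), np.float64(541.0))]
600 [(280, 3923, np.float64(20.0), np.float64(508.0))]
(500, 300) [ 254. -337.  -14.] (140, 298) [438. 320.  -1.] (45, 150) [432. 336. 391.] (150, 200) [678. 288.   2.] (155, 95) [843. 232. 152.] (100, 280) [370. 336. 175.] (10, 130) [ 74. 207. 698.] (120, 345) [293. 328. 104.]
```

View pics/wrist1.png

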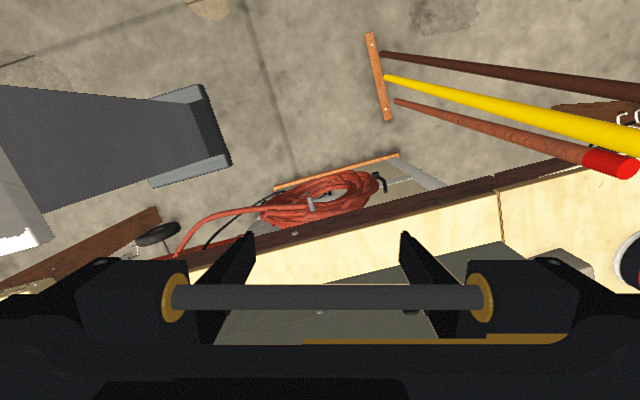

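The wrist view shows no work yet: bench front edge, floor, and the panel below. Before swinging across, I'll check where the wall's near corner is.

```bash
python3 - <<'E'
from h import *
for n in("top","scene"):
    c=dict(np.load(n+"1.npz"));P=cloud(c).reshape(-1,3)
    for ylo,yhi in((320,345),(345,380),(380,450),(450,560)):
        q=P[(P[:,1]>ylo)&(P[:,1]<yhi)&(P[:,2]>150)&(P[:,2]<700)&(P[:,0]>150)&(P[:,0]<700)]
        if len(q)>20: print(n,ylo,len(q),np.percentile(q[:,0],[0,1,5,50,95]).round(),np.percentile(q[:,2],[1,99]).round())
c=read_camera("wrist");P=cloud(c).reshape(-1,3);C=-np.array(c["R"]).T@np.array(c["t"]);print(C)
q=P[(P[:,2]>5)&(P[:,1]>300)&(P[:,1]<600)&(P[:,0]>180)];print(len(q),q.min(0) if len(q) else 0)
for u,v in((350,240),(480,300),(500,170),(300,340),(560,310),(450,230)):print((u,v),cloud(c)[v,u].round())
E
```

```text
top 320 30366 [315. 324. 339. 507. 680.] [164. 696.]
top 345 22 [312. 312. 312. 315. 317.] [462. 467.]
top 450 484 [150. 150. 152. 171. 186.] [217. 338.]
scene 320 19573 [312. 319. 320. 475. 665.] [156. 525.]
scene 345 4075 [317. 318. 319. 320. 321.] [155. 445.]
scene 380 3821 [316. 318. 319. 320. 321.] [152. 364.]
scene 450 342 [318. 319. 319. 320. 322.] [151. 214.]
[ 88.86668711 623.71724869 383.79793784]
4541 [317.38985279 402.34506355   5.06833961]
(350, 240) [266. 610.  -0.]
(480, 300) [153. 654. 310.]
(500, 170) [ 521. 1319. -887.]
(300, 340) [319. 527. 116.]
(560, 310) [158. 674. 315.]
(450, 230) [290. 755.  -1.]
```

Wall corner is at (319, 336). The route is to retract radially, turn the gripper so its long axis is tangential with the camera inward, then swing past the corner at r≈400.

>>> step_arm --plan '[{"y": -0.9},{"y": -1},{"y": -1},{"y": -1},{"y": -1},{"y": -1},{"y": -1},{"y": -1},{"y": -1},{"rz": -1}]' --jaw 1

```text
schema error: expected keys x, y, z, rx, ry, rz
```

>>> step_arm --plan '[{"rz": -1},{"rz": -1},{"rz": -1},{"rz": -1},{"rz": -1},{"rz": -1},{"rz": -1},{"rz": -1},{"rz": -1},{"rz": -1}]'

```text
schema error: expected keys x, y, z, rx, ry, rz
```

>>> step_arm --plan '[{"rz": -1},{"rz": -1},{"rz": -1},{"rz": -1},{"rz": -0.7},{},{},{},{},{}]'

```text
schema error: expected keys x, y, z, rx, ry, rz
```

```bash
python3 -c "
from h import *
s=state();print(s)
p=s['eef_pos'];print(np.hypot(p[0],p[1]),np.degrees(np.arctan2(p[1],p[0])))"
```

```text
{'t': 0.2, 'joints': array([ 1.19438644e+00,  4.91287606e-01,  1.55919380e+00, -2.30200751e-05,
        1.09169924e+00, -1.05606036e-01]), 'qvel': array([ 0.00019224, -0.0029811 , -0.00156429, -0.00116669,  0.0004783 ,
        0.00087648]), 'tau': array([ 4.70947325e-04, -6.12386441e+01, -2.58101857e+01,  6.92042965e-02,
        4.72287834e-02, -1.01124040e-04]), 'eef_pos': array([167.13329776, 602.11201983, 214.31877893]), 'tcp_rot': array([-3.14100579e+00, -4.16714644e-05,  2.87079941e+00]), 'ft_force': array([-0.24705368,  0.0800042 , -0.13249533]), 'moment': array([ 0.00607493, -0.02848509,  0.00742206]), 'grip_force': 0.0, 'opening': 0.9974503543802274}
624.87792698925 74.48649416130021
```

All six keys are needed in each row.

>>> step_arm --plan '[{"x": 0,"y": -0.9,"z": 0,"rx": 0,"ry": 0,"rz": 0},{"x": 0,"y": -1,"z": 0,"rx": 0,"ry": 0,"rz": 0},{"x": 0,"y": -1,"z": 0,"rx": 0,"ry": 0,"rz": 0},{"x": 0,"y": -1,"z": 0,"rx": 0,"ry": 0,"rz": 0},{"x": 0,"y": -1,"z": 0,"rx": 0,"ry": 0,"rz": 0},{"x": 0,"y": -1,"z": 0,"rx": 0,"ry": 0,"rz": 0},{"x": 0,"y": -1,"z": 0,"rx": 0,"ry": 0,"rz": 0},{"x": 0,"y": -1,"z": 0,"rx": 0,"ry": 0,"rz": 0},{"x": 0,"y": -1,"z": 0,"rx": 0,"ry": 0,"rz": 0},{"x": 0,"y": 0,"z": 0,"rx": 0,"ry": 0,"rz": -1}]' --jaw 1

```text
t: 1.03
eef_pos: [106.2, 384.2, 214.6]
tcp_rot: [-3.14, -0.0, 2.97]
ft_force: [0.1, 0.8, 1.5]
opening: 0.355
grip_force: 0.0
```

>>> step_arm --plan '[{"x": 0,"y": 0,"z": 0,"rx": 0,"ry": 0,"rz": -1},{"x": 0,"y": 0,"z": 0,"rx": 0,"ry": 0,"rz": -1},{"x": 0,"y": 0,"z": 0,"rx": 0,"ry": 0,"rz": -1},{"x": 0,"y": 0,"z": 0,"rx": 0,"ry": 0,"rz": -1},{"x": 0,"y": 0,"z": 0,"rx": 0,"ry": 0,"rz": -1},{"x": 0,"y": 0,"z": 0,"rx": 0,"ry": 0,"rz": -1},{"x": 0,"y": 0,"z": 0,"rx": 0,"ry": 0,"rz": -1},{"x": 0,"y": 0,"z": 0,"rx": 0,"ry": 0,"rz": -1},{"x": 0,"y": 0,"z": 0,"rx": 0,"ry": 0,"rz": -1},{"x": 0,"y": 0,"z": 0,"rx": 0,"ry": 0,"rz": -1}]'

```text
t: 1.87
eef_pos: [107.6, 387.8, 214.6]
tcp_rot: [3.142, 0.0, -2.307]
ft_force: [0.5, 1.2, 0.3]
opening: 0.004
grip_force: 0.0
```

>>> step_arm --plan '[{"x": 0,"y": 0,"z": 0,"rx": 0,"ry": 0,"rz": -1},{"x": 0,"y": 0,"z": 0,"rx": 0,"ry": 0,"rz": -1},{"x": 0,"y": 0,"z": 0,"rx": 0,"ry": 0,"rz": -1},{"x": 0,"y": 0,"z": 0,"rx": 0,"ry": 0,"rz": -1},{"x": 0,"y": 0,"z": 0,"rx": 0,"ry": 0,"rz": -0.7},{"x": 0,"y": 0,"z": 0,"rx": 0,"ry": 0,"rz": 0},{"x": 0,"y": 0,"z": 0,"rx": 0,"ry": 0,"rz": 0},{"x": 0,"y": 0,"z": 0,"rx": 0,"ry": 0,"rz": 0},{"x": 0,"y": 0,"z": 0,"rx": 0,"ry": 0,"rz": 0},{"x": 0,"y": 0,"z": 0,"rx": 0,"ry": 0,"rz": 0}]'

```text
t: 2.7
eef_pos: [107.7, 387.8, 214.6]
tcp_rot: [-3.142, 0.0, -1.843]
ft_force: [-0.4, -0.8, 0.2]
opening: 0.009
grip_force: 0.0
```

```bash
python3 -c "
from h import *
s=state();print(s['t'],s['joints'],s['eef_pos'],s['tcp_rot'],s['ft_force'])
p=s['eef_pos'];print(np.hypot(p[0],p[1]),np.degrees(np.arctan2(p[1],p[0])))"
```

```text
2.7 [ 1.13557836e+00  1.72854271e-01  2.06537551e+00 -2.14964293e-05
  9.03262608e-01 -1.73330298e+00] [107.65993822 387.84621953 214.64054375] [-3.14155977e+00  9.62081979e-05 -1.84349433e+00] [-0.38187131 -0.81497596  0.1929    ]
402.5113070459923 74.4861922920527
```

>>> step_arm --plan '[{"x": 0.6,"y": 0,"z": 0,"rx": 0,"ry": 0,"rz": 0},{"x": 0.03,"y": -1,"z": 0,"rx": 0,"ry": 0,"rz": 0.64},{"x": 0.03,"y": -1,"z": 0,"rx": 0,"ry": 0,"rz": 0.64},{"x": 0.03,"y": -1,"z": 0,"rx": 0,"ry": 0,"rz": 0.64},{"x": 0.03,"y": -1,"z": 0,"rx": 0,"ry": 0,"rz": 0.64},{"x": 0.03,"y": -1,"z": 0,"rx": 0,"ry": 0,"rz": 0.64},{"x": 0.03,"y": -1,"z": 0,"rx": 0,"ry": 0,"rz": 0.64},{"x": 0.03,"y": -1,"z": 0,"rx": 0,"ry": 0,"rz": 0.64},{"x": 0.03,"y": -1,"z": 0,"rx": 0,"ry": 0,"rz": 0.64},{"x": 0.03,"y": -1,"z": 0,"rx": 0,"ry": 0,"rz": 0.64}]'

```text
t: 3.53
eef_pos: [293.0, 255.1, 214.7]
tcp_rot: [3.142, 0.0, -2.422]
ft_force: [0.7, 0.7, -0.1]
opening: 0.002
grip_force: 0.0
```

>>> step_arm --plan '[{"x": 0.03,"y": -1,"z": 0,"rx": 0,"ry": 0,"rz": 0.64},{"x": 0.03,"y": -1,"z": 0,"rx": 0,"ry": 0,"rz": 0.64},{"x": 0.03,"y": -1,"z": 0,"rx": 0,"ry": 0,"rz": 0.64},{"x": 0.03,"y": -1,"z": 0,"rx": 0,"ry": 0,"rz": 0.64},{"x": 0.03,"y": -1,"z": 0,"rx": 0,"ry": 0,"rz": 0.64},{"x": 0.03,"y": -1,"z": 0,"rx": 0,"ry": 0,"rz": 0.64},{"x": 0.03,"y": -1,"z": 0,"rx": 0,"ry": 0,"rz": 0.64},{"x": 0.03,"y": -1,"z": 0,"rx": 0,"ry": 0,"rz": 0.64},{"x": 0,"y": 0,"z": 0,"rx": 0,"ry": 0,"rz": 0},{"x": 0,"y": 0,"z": 0,"rx": 0,"ry": 0,"rz": 0}]'

```text
t: 4.37
eef_pos: [381.7, 78.7, 214.6]
tcp_rot: [3.141, -0.0, -2.933]
ft_force: [0.8, 0.4, 0.5]
opening: 0.006
grip_force: 0.0
```

```bash
python3 -c "
from h import *
s=state();print(s['t'],s['joints'],s['eef_pos'],s['tcp_rot'],s['ft_force'])
c=read_camera('wrist');save(c,'wrist2');print(-np.array(c['R']).T@np.array(c['t']))"
```

```text
4.3667 [ 3.31911004e-02  1.53707109e-01  2.09089050e+00  2.24394788e-04
  8.97063309e-01 -1.74638980e+00] [381.70748618  78.65796374 214.58710075] [ 3.14140807e+00 -3.65900632e-05 -2.93294809e+00] [0.78758849 0.36453666 0.47088724]
[302.22852246  61.35567343 384.17186109]
```

View pics/wrist2.png

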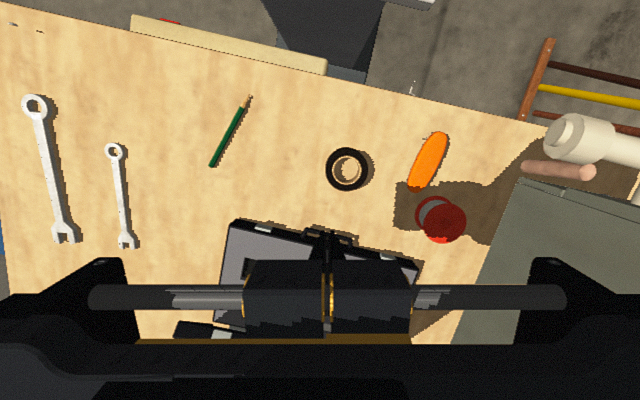

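The wrist view shows both spanners (long: ring (35,105) to jaw (66,235)) and the case front edge around row 225. The swing cleared the wall, so I'm moving in front of the lid edge at z≈140.

>>> step_arm --plan '[{"x": 0,"y": 0,"z": 0.5,"rx": 0,"ry": 0,"rz": 0.85},{"x": 0,"y": 0,"z": 0.5,"rx": 0,"ry": 0,"rz": 0.85},{"x": 0,"y": 0,"z": 0.5,"rx": 0,"ry": 0,"rz": 0.84},{"x": -0.8,"y": 0.2,"z": 0.5,"rx": 0,"ry": 0,"rz": 0},{"x": -0.8,"y": 0.2,"z": 0.5,"rx": 0,"ry": 0,"rz": 0},{"x": -0.8,"y": 0.2,"z": 0.5,"rx": 0,"ry": 0,"rz": 0},{"x": -0.8,"y": 0.2,"z": 0,"rx": 0,"ry": 0,"rz": 0},{"x": -0.7,"y": 0.1,"z": 0,"rx": 0,"ry": 0,"rz": 0},{"x": 0,"y": 0,"z": 0,"rx": 0,"ry": 0,"rz": 0},{"x": 0,"y": 0,"z": 0,"rx": 0,"ry": 0,"rz": 0}]'

```text
t: 5.25
eef_pos: [479.6, 98.7, 139.2]
tcp_rot: [3.142, -0.001, 3.101]
ft_force: [-0.0, -0.2, -0.0]
opening: 0.006
grip_force: 0.0
```

>>> step_arm --plan '[{"x": -0.5,"y": 0,"z": 0,"rx": 0,"ry": 0,"rz": 0},{"x": -0.5,"y": 0,"z": 0,"rx": 0,"ry": 0,"rz": 0},{"x": -0.4,"y": 0,"z": 0,"rx": 0,"ry": 0,"rz": 0},{"x": -0.4,"y": 0,"z": 0,"rx": 0,"ry": 0,"rz": 0},{"x": -0.4,"y": 0,"z": 0,"rx": 0,"ry": 0,"rz": 0},{"x": -0.4,"y": 0,"z": 0,"rx": 0,"ry": 0,"rz": 0},{"x": -0.4,"y": 0,"z": 0,"rx": 0,"ry": 0,"rz": 0},{"x": -0.4,"y": 0,"z": 0,"rx": 0,"ry": 0,"rz": 0},{"x": -0.4,"y": 0,"z": 0,"rx": 0,"ry": 0,"rz": 0},{"x": -0.4,"y": 0,"z": 0,"rx": 0,"ry": 0,"rz": 0}]'

```text
t: 6.08
eef_pos: [584.4, 93.6, 139.9]
tcp_rot: [3.142, -0.001, 3.099]
ft_force: [-3.6, -0.4, 3.1]
opening: 0.005
grip_force: 1.9
```

```bash
python3 -c "
from h import *
s=state();print(s['t'],s['joints'],s['eef_pos'],s['tcp_rot'],s['ft_force'])
c=read_camera('scene');save(c,'scene2')"
```

```text
6.0833 [ 4.70957148e-02  5.28256382e-01  1.72188355e+00  1.98851724e-04
  8.92417859e-01 -1.48164160e+00] [584.41771506  93.55922632 139.89051819] [ 3.14152450e+00 -9.75084028e-04  3.09940882e+00] [-3.61351015 -0.38433063  3.05852184]
```

View pics/scene2.png

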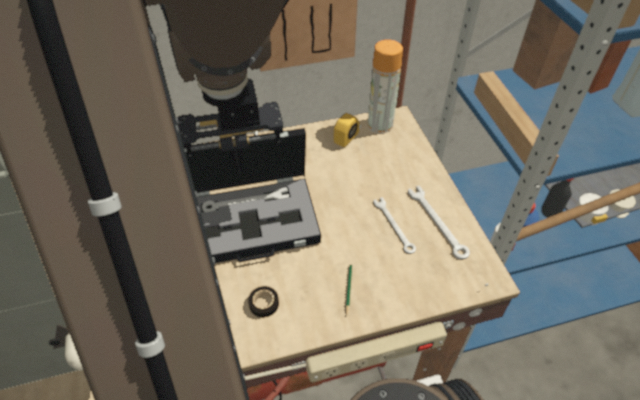

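The scene view shows the lid nearly upright (inner face (190-305, 130-190)), with the cutout and cased spanner undisturbed. I'll measure the lid angle by a plane fit and the cutout from the depth.

```bash
cat > lid.py <<'E'
from h import *
def lidang(c):
    P=cloud(c);m=(P[...,2]>70)&(P[...,2]<175)&(P[...,0]>560)&(P[...,0]<720)&(P[...,1]>-30)&(P[...,1]<50)&(c["image"].mean(-1)<70)
    X=P[m]
    for _ in range(4):
        mu=X.mean(0);n=np.linalg.svd(X-mu,full_matrices=False)[2][2];n*=np.sign(n[0]);r=(X-mu)@n;X=X[abs(r)<max(2,1.5*r.std())]
    print("lid n",n.round(3),"ang deg",90-np.degrees(np.arctan2(n[2],np.hypot(*n[:2]))),"yaw",np.degrees(np.arctan2(n[1],n[0])),len(X),mu.round(1),r.std().round(2),"x at z=34, y=90:",mu[0]-(n[2]*(34-mu[2])+n[1]*(90-mu[1]))/n[0])
if __name__=="__main__":
    c=read_camera("scene");lidang(c);P=cloud(c);im=c["image"]
    ins=(P[...,0]>440)&(P[...,0]<650)&(P[...,1]>-70)&(P[...,1]<250)
    f=ins&(abs(P[...,2]-34)<4)
    z=P[f][:,2];print("face z",np.median(z))
    # floor of cutout: dark pixels inside the insert, projected on z=26
    fl=ins&(P[...,2]<31)&(P[...,2]>20)&(im.mean(-1)<60)&(P[...,0]<570)&(P[...,0]>480)
    n,l,s,ce=cv2.connectedComponentsWithStats(fl.astype(np.uint8))
    for i in range(1,n):
        if s[i,4]>60:
            X=P[l==i];print(s[i],X.min(0).round(),X.max(0).round(),np.median(X[:,2]))
    cv2.imwrite("pics/crop3.png",np.hstack([cv2.resize(im[160:280,190:330,::-1],None,fx=4,fy=4,interpolation=cv2.INTER_NEAREST)]))
E
python3 lid.py
```

```text
lid n [ 0.979 -0.042  0.202] ang deg 78.37239620506345 yaw -2.457395122591435 1064 [622.1  10.3 124.5] 0.91 x at z=34, y=90: 644.1632244248029
face z 35.278990059069926
[205 211  97  28 875] [499. -12.  23.] [566. 181.  31.] 27.614935757633113
```

View pics/crop3.png

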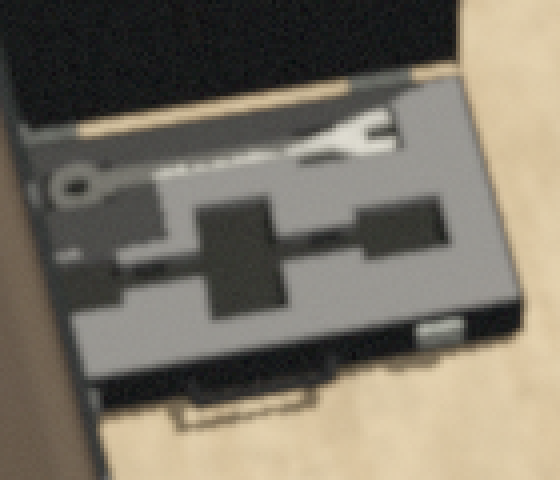

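>>> step_arm --plan '[{"x": -0.3,"y": 0,"z": 0,"rx": 0,"ry": 0,"rz": 0},{"x": -0.3,"y": 0,"z": 0,"rx": 0,"ry": 0,"rz": 0},{"x": -0.2,"y": 0,"z": 0,"rx": 0,"ry": 0,"rz": 0},{"x": -0.2,"y": 0,"z": 0,"rx": 0,"ry": 0,"rz": 0},{"x": -0.1,"y": 0,"z": 0,"rx": 0,"ry": 0,"rz": 0},{"x": -0.1,"y": 0,"z": 0,"rx": 0,"ry": 0,"rz": 0},{"x": -0.08,"y": 0,"z": 0,"rx": 0,"ry": 0,"rz": 0},{"x": 0,"y": 0,"z": 0,"rx": 0,"ry": 0,"rz": 0},{"x": 0,"y": 0,"z": 0,"rx": 0,"ry": 0,"rz": 0},{"x": 0,"y": 0,"z": 0,"rx": 0,"ry": 0,"rz": 0}]'

```text
t: 7.02
eef_pos: [616.9, 91.8, 139.6]
tcp_rot: [3.141, 0.0, 3.099]
ft_force: [0.3, 0.5, 0.2]
opening: 0.003
grip_force: 0.0
```

```bash
python3 - <<'E'
from lid import *
c=read_camera("scene");lidang(c)
a=np.array([(196,205),(272,197),(288,307),(212,320)])/4+[190,160]
b=np.array([(357,210),(440,197),(448,243),(365,257)])/4+[190,160]
for q in(a,b):
    X=np.array([ray(c,u,v,34)[:2] for u,v in q]);print(X.round(1).tolist(),"ctr",X.mean(0).round(1))
# front top edge of insert & right
for u,v in((70,378),(520,300),(462,78)):print(ray(c,u/4+190,v/4+160,34).round(1))
E
```

```text
lid n [ 0.999 -0.051  0.005] ang deg 89.69711740634739 yaw -2.9358149190711496 1213 [639.5  10.3 123.9] 0.99 x at z=34, y=90: 644.016356245738
[[567.3, 107.6], [562.0, 68.9], [490.0, 74.6], [492.4, 112.1]] ctr [527.9  90.8]
[[541.6, 28.4], [538.5, -14.9], [507.8, -11.5], [510.4, 31.1]] ctr [524.6   8.3]
[476.7 183.5  34. ]
[463.  -37.2  34. ]
[617.4 -46.8  34. ]
```

Lid is at 89.7°. Next I back off, rise, and take one wrist look at the cutout from above.

>>> step_arm --plan '[{"x": 0.5,"y": 0,"z": 0,"rx": 0,"ry": 0,"rz": 0},{"x": 1,"y": 0,"z": 0,"rx": 0,"ry": 0,"rz": 0},{"x": 1,"y": 0,"z": -0.5,"rx": 0,"ry": 0,"rz": 0},{"x": 1,"y": 0,"z": -1,"rx": 0,"ry": 0,"rz": 0},{"x": 1,"y": 0,"z": -1,"rx": 0,"ry": 0,"rz": 0},{"x": 0,"y": 0,"z": -1,"rx": 0,"ry": 0,"rz": 0},{"x": 0,"y": 0,"z": 0,"rx": 0,"ry": 0,"rz": 0},{"x": 0,"y": 0,"z": 0,"rx": 0,"ry": 0,"rz": 0},{"x": 0,"y": 0,"z": 0,"rx": 0,"ry": 0,"rz": 0},{"x": 0,"y": 0,"z": 0,"rx": 0,"ry": 0,"rz": 0}]'

```text
t: 7.9
eef_pos: [504.3, 96.5, 226.1]
tcp_rot: [-3.142, -0.002, 3.099]
ft_force: [-0.7, -0.0, 0.4]
opening: 0.003
grip_force: 0.0
```

```bash
python3 - <<'E'
from lid import *
s=state();print(s['eef_pos'],s['ft_force'])
c=read_camera("scene");lidang(c)
c=read_camera("wrist");save(c,"w4");np.savez("w4.npz",**c)
E
```

```text
[504.2833354   96.52374658 226.07871603] [-0.74493588 -0.03920621  0.40014737]
lid n [ 0.999 -0.041  0.01 ] ang deg 89.40483581977574 yaw -2.3523679822559678 1120 [639.4  10.8 121.7] 0.99 x at z=34, y=90: 643.5336257820967
```

View pics/w4.png

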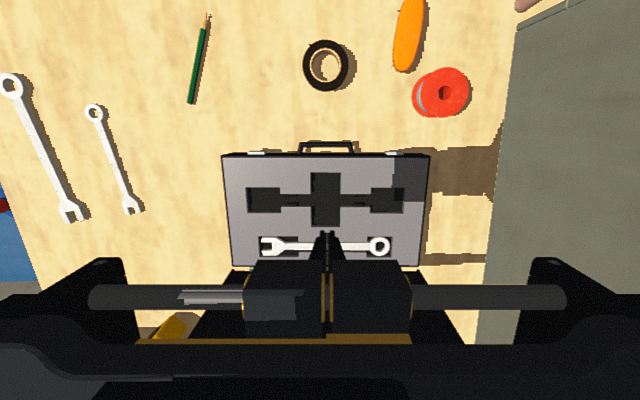

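The wrist view shows the cutout clearly: notch (311-341, 172-226), pockets (248-280) and (370-404) at rows 187-213. The cased spanner is at row 246 and the long spanner runs from (12,85) to (70,213).

```bash
python3 - <<'E'
from h import *
c=dict(np.load("w4.npz"));im=c["image"].astype(int);g=im.mean(-1)
m=np.zeros(g.shape,np.uint8);m[164:229,236:412]=(g[164:229,236:412]<62)
n,l,s,ce=cv2.connectedComponentsWithStats(m)
i=1+s[1:,4].argmax();print(s[i]);v,u=np.nonzero(l==i)
X=np.array([ray(c,a,b,34)[:2] for a,b in zip(u,v)])
(r0)=cv2.minAreaRect(np.float32(X));print("cut rect",r0)
for th in(-.046,-.05):
    ex=np.array([np.cos(th),np.sin(th)]);ey=np.array([-ex[1],ex[0]])
    a=X@ex;b=X@ey
    w=np.array([np.ptp(a[abs(b-t)<1]) if (abs(b-t)<1).any() else 0 for t in np.arange(b.min(),b.max())])
    nb=b[(abs(b-(b.min()+b.max())/2)<40)]
    # notch: rows far from slot axis
    A=(a.min()+a.max())/2;N=b[abs(a-A)>24]; B=(N.min()+N.max())/2
    print(th,"x ext",a.min(),a.max(),"notch y",N.min(),N.max(),"all y",b.min(),b.max(),"ctr notch",A*ex+B*ey,"ctr all",A*ex+(b.min()+b.max())/2*ey)
    S=a[(abs(b-B)>24)&(abs(b-B)<104)];print("pocket x mid",(S.min()+S.max())/2,"notch mid",A, np.ptp(S))
sat=im.max(-1)-im.min(-1);k=((sat<45)&(g>130)).astype(np.uint8);k[:,150:]=0;k[240:]=0
n,l,s,ce=cv2.connectedComponentsWithStats(k)
for i in range(1,n):
    if s[i,4]>400:
        v,u=np.nonzero(l==i);Y=np.array([ray(c,a,b,7)[:2] for a,b in zip(u,v)]);print("sp",s[i],cv2.minAreaRect(np.float32(Y)))
        mu=Y.mean(0);d=np.linalg.svd(Y-mu,full_matrices=False)[2][0];d*=np.sign(d[0]);t=(Y-mu)@d;q=mu+d*(t.min()+t.max())/2;tt=(Y-q)@d
        mid=Y[abs(tt)<50];dm=np.linalg.svd(mid-mid.mean(0),full_matrices=False)[2][0];dm*=np.sign(dm[0])
        print(" ctr",q,"len",np.ptp(t),"ang",np.arctan2(d[1],d[0]),"shank ctr",mid.mean(0),np.arctan2(dm[1],dm[0]))
E
```

```text
[ 246  164  166   63 4225]
cut rect ((528.4159545898438, 97.51634216308594), (77.13632202148438, 220.43922424316406), 3.690917730331421)
-0.046 x ext 475.0959227683166 560.7544777449307 notch y 97.61727658934896 228.87089972415154 all y 12.224488441228843 231.5083460170843 ctr notch [524.88391209 139.25524839] ctr all [522.98121042  97.92134732]
pocket x mid 517.9252002566236 notch mid 517.9252002566236 85.65855497661408
-0.05 x ext 474.1831073214643 560.2118138240454 notch y 99.81323967527149 230.84273198682408 all y 14.264859738221931 233.5997176823358 ctr notch [524.81405381 139.27226947] ctr all [522.74513126  97.92830619]
pocket x mid 517.1974605727548 notch mid 517.1974605727548 86.02870650258109
sp [   0   73   85  151 1678] ((452.4093933105469, -292.0643005371094), (205.0218963623047, 31.50391387939453), 8.26451587677002)
 ctr [ 452.42907649 -291.99216413] len 205.05486741113458 ang 0.13898093230715836 shank ctr [ 449.798538   -292.77006999] 0.1441913601220431
sp [ 85 104  56 111 934] ((468.70367431640625, -198.08331298828125), (154.03817749023438, 23.559289932250977), 7.436191558837891)
 ctr [ 468.72363342 -198.23778881] len 154.03731761316737 ang 0.12969973672811283 shank ctr [ 465.51899218 -198.81008756] 0.1271201474113806
```

```bash
python3 - <<'E'
from h import *
c=dict(np.load("w4.npz"));g=c["image"].astype(float).mean(-1);th=-.048
ex=np.array([np.cos(th),np.sin(th)]);ey=np.array([-ex[1],ex[0]])
print(g[200,240:412:4].astype(int),g[180,300:352:2].astype(int))
for n,(u0,u1,v0,v1) in dict(notch=(300,352,164,236),left=(238,290,178,222),right=(362,392,178,222)).items():
    v,u=np.nonzero(g[v0:v1,u0:u1]<75);X=np.array([ray(c,a+u0,b+v0,34)[:2] for a,b in zip(u,v)])
    (cx,cy),wh,a=cv2.minAreaRect(np.float32(X));print(n,(cx,cy),wh,a,len(u))
    print("  case-axes ext x",np.percentile(X@ex,[1,99]),"y",np.percentile(X@ey,[1,99]))
E
```

```text
[166 168  27  30  39  37  42  38  38  34  37  39  36  38  39  35  37  39
  36  38  43  41  40  32  37  36  38  36  39  38  39  39  43  36  41  38
  40  30  38  19  20  56  54] [156 158 153 160 157  91  10  22  38  43  38  39  37  42  38  41  34  39
  39  31  94 156 155 151 150 146]
notch (535.4705810546875, 92.83236694335938) (68.51805877685547, 87.07609558105469) 87.5113296508789 1921
  case-axes ext x [486.89560603 572.44600345] y [ 85.72197704 151.0954907 ]
left (525.3232421875, 16.140544891357422) (57.23774337768555, 33.396968841552734) 87.51355743408203 959
  case-axes ext x [507.23113482 540.70964837] y [13.22005778 69.45393059]
right (531.6322021484375, 161.5720977783203) (40.121070861816406, 33.38553237915039) 87.51754760742188 647
  case-axes ext x [506.53221952 539.95172142] y [167.15447648 206.393572  ]
```

Cutout centre is about (529, 92.5), case yaw −0.045. The long spanner is at (452.5, −292.5) with its axis at 0.142 rad. Going to the spanner.

>>> step_arm --plan '[{"x": 0.1,"y": -0.98,"z": 0,"rx": 0,"ry": 0,"rz": 0},{"x": 0.1,"y": -0.98,"z": 0,"rx": 0,"ry": 0,"rz": 0},{"x": 0.1,"y": -0.98,"z": 0,"rx": 0,"ry": 0,"rz": 0},{"x": 0.1,"y": -0.98,"z": 0,"rx": 0,"ry": 0,"rz": 0},{"x": 0.1,"y": -0.98,"z": 0,"rx": 0,"ry": 0,"rz": 0},{"x": 0.1,"y": -0.98,"z": 0,"rx": 0,"ry": 0,"rz": 0},{"x": 0.1,"y": -0.98,"z": 0,"rx": 0,"ry": 0,"rz": 0},{"x": 0.1,"y": -0.98,"z": 0,"rx": 0,"ry": 0,"rz": 0},{"x": 0.1,"y": -0.98,"z": 0,"rx": 0,"ry": 0,"rz": 0},{"x": 0.1,"y": -0.98,"z": 0,"rx": 0,"ry": 0,"rz": 0}]' --jaw -0.2

```text
t: 8.83
eef_pos: [468.6, -148.3, 226.4]
tcp_rot: [3.141, -0.001, 3.099]
ft_force: [1.7, -0.2, -0.1]
opening: 0.591
grip_force: 0.0
```

>>> step_arm --plan '[{"x": 0.07,"y": -0.97,"z": 0.6,"rx": 0,"ry": 0,"rz": 0},{"x": 0.07,"y": -0.97,"z": 0.6,"rx": 0,"ry": 0,"rz": 0},{"x": 0.07,"y": -0.97,"z": 0.6,"rx": 0,"ry": 0,"rz": 0},{"x": 0.07,"y": -0.97,"z": 0.6,"rx": 0,"ry": 0,"rz": 0},{"x": 0.07,"y": -0.97,"z": 0.6,"rx": 0,"ry": 0,"rz": 0},{"x": 0.06,"y": -0.97,"z": 0.6,"rx": 0,"ry": 0,"rz": 0},{"x": 0,"y": 0,"z": 0.8,"rx": 0,"ry": 0,"rz": -0.93},{"x": 0,"y": 0,"z": 0.8,"rx": 0,"ry": 0,"rz": -0.92},{"x": 0,"y": 0,"z": 0.8,"rx": 0,"ry": 0,"rz": 0},{"x": 0,"y": 0,"z": 0.4,"rx": 0,"ry": 0,"rz": 0}]'

```text
t: 9.67
eef_pos: [451.6, -291.6, 64.3]
tcp_rot: [3.139, -0.002, -3.0]
ft_force: [-0.8, 0.2, 0.6]
opening: 0.603
grip_force: 0.0
```

```bash
python3 - <<'E'
from lid import *
s=state();print(s['t'],s['joints'],s['eef_pos'],s['tcp_rot'],s['ft_force'],s['opening'])
c=read_camera("wrist");save(c,"w5");np.savez("w5.npz",**c)
c=read_camera("scene");lidang(c)
E
```

```text
9.6667 [-6.96347416e-01  5.75460785e-01  1.91408269e+00  1.57476244e-04
  6.55806562e-01 -2.40899302e+00] [ 451.5603833  -291.60129627   64.29301696] [ 3.13873535e+00 -2.44191108e-03 -2.99986488e+00] [-0.75387453  0.1630547   0.5906657 ] 0.6034554450029481lid.py:6: RuntimeWarning: Mean of empty slice.
  mu=X.mean(0);n=np.linalg.svd(X-mu,full_matrices=False)[2][2];n*=np.sign(n[0]);r=(X-mu)@n;X=X[abs(r)<max(2,1.5*r.std())]
  ret = um.true_divide(
Traceback (most recent call last):
  File "lid.py", line 6, in lidang
    mu=X.mean(0);n=np.linalg.svd(X-mu,full_matrices=False)[2][2];n*=np.sign(n[0]);r=(X-mu)@n;X=X[abs(r)<max(2,1.5*r.std())]
                   ~~~~~~~~~~~~~~~~~~~~~~~~~~~~~~~~~~~~~~~~~~^^^
IndexError: index 2 is out of bounds for axis 0 with size 0
```

View pics/w5.png

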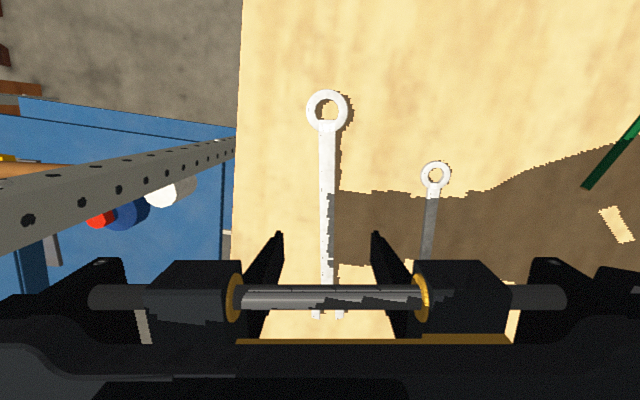

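The wrist view shows the spanner shank at column 328, centred between the fingertips (278 and 378) and aligned. Descending and gripping.

>>> step_arm --plan '[{"x": 0,"y": 0,"z": 0.6,"rx": 0,"ry": 0,"rz": 0},{"x": 0,"y": 0,"z": 0.6,"rx": 0,"ry": 0,"rz": 0},{"x": 0,"y": 0,"z": 0.6,"rx": 0,"ry": 0,"rz": 0},{"x": 0,"y": 0,"z": 0.4,"rx": 0,"ry": 0,"rz": 0},{"x": 0,"y": 0,"z": 0.2,"rx": 0,"ry": 0,"rz": 0},{"x": 0,"y": 0,"z": 0.08,"rx": 0,"ry": 0,"rz": 0},{"x": 0,"y": 0,"z": 0,"rx": 0,"ry": 0,"rz": 0},{"x": 0,"y": 0,"z": 0,"rx": 0,"ry": 0,"rz": 0},{"x": 0,"y": 0,"z": 0,"rx": 0,"ry": 0,"rz": 0},{"x": 0,"y": 0,"z": 0,"rx": 0,"ry": 0,"rz": 0}]'

```text
t: 10.6
eef_pos: [452.7, -292.1, 5.7]
tcp_rot: [-3.141, 0.001, -2.999]
ft_force: [-0.3, 0.3, 0.6]
opening: 0.6
grip_force: 0.0
```

>>> step_arm --plan '[{"x": 0,"y": 0,"z": 0,"rx": 0,"ry": 0,"rz": 0},{"x": 0,"y": 0,"z": 0,"rx": 0,"ry": 0,"rz": 0},{"x": 0,"y": 0,"z": 0,"rx": 0,"ry": 0,"rz": 0},{"x": 0,"y": 0,"z": 0,"rx": 0,"ry": 0,"rz": 0},{"x": 0,"y": 0,"z": 0,"rx": 0,"ry": 0,"rz": 0},{"x": 0,"y": 0,"z": 0,"rx": 0,"ry": 0,"rz": 0},{"x": 0,"y": 0,"z": 0,"rx": 0,"ry": 0,"rz": 0},{"x": 0,"y": 0,"z": 0,"rx": 0,"ry": 0,"rz": 0},{"x": 0,"y": 0,"z": 0,"rx": 0,"ry": 0,"rz": 0},{"x": 0,"y": 0,"z": 0,"rx": 0,"ry": 0,"rz": 0}]' --jaw 1

```text
t: 11.43
eef_pos: [452.4, -292.0, 5.1]
tcp_rot: [3.141, -0.0, -2.999]
ft_force: [-0.6, 0.1, -0.7]
opening: 0.12
grip_force: 30.0
```

```bash
python3 - <<'E'
from h import *
s=state();print(s)
E
```

```text
{'t': 11.4333, 'joints': array([-6.95796968e-01,  6.75370306e-01,  1.94417317e+00,  1.92498083e-04,
        5.22162917e-01, -2.40894873e+00]), 'qvel': array([-0.00316578, -0.00076063,  0.00082155, -0.00211152,  0.00122845,
       -0.0005228 ]), 'tau': array([-1.34801022e-01, -5.95604718e+01, -1.26831713e+01, -7.01355259e-02,
       -2.16254481e-02,  2.24074771e-03]), 'eef_pos': array([ 452.44699239, -291.95914073,    5.07043382]), 'tcp_rot': array([ 3.14144389e+00, -4.71514019e-06, -2.99940407e+00]), 'ft_force': array([-0.63606885,  0.12578207, -0.67495485]), 'moment': array([0.12748984, 0.0212714 , 0.02146056]), 'grip_force': 29.999315408058465, 'opening': 0.11976415816899241}
```

Only 3 mm of pad overlaps the spanner, so I'm reopening, lowering 3.5 mm and regripping.

>>> step_arm --plan '[{"x": 0,"y": 0,"z": 0,"rx": 0,"ry": 0,"rz": 0},{"x": 0,"y": 0,"z": 0,"rx": 0,"ry": 0,"rz": 0},{"x": 0,"y": 0,"z": 0,"rx": 0,"ry": 0,"rz": 0},{"x": 0,"y": 0,"z": 0,"rx": 0,"ry": 0,"rz": 0},{"x": 0,"y": 0,"z": 0.05,"rx": 0,"ry": 0,"rz": 0},{"x": 0,"y": 0,"z": 0.05,"rx": 0,"ry": 0,"rz": 0},{"x": 0,"y": 0,"z": 0.04,"rx": 0,"ry": 0,"rz": 0},{"x": 0,"y": 0,"z": 0,"rx": 0,"ry": 0,"rz": 0},{"x": 0,"y": 0,"z": 0,"rx": 0,"ry": 0,"rz": 0},{"x": 0,"y": 0,"z": 0,"rx": 0,"ry": 0,"rz": 0}]' --jaw 0.5

```text
t: 12.27
eef_pos: [452.5, -292.0, 1.6]
tcp_rot: [3.141, 0.0, -2.999]
ft_force: [-0.3, 0.4, -0.1]
opening: 0.249
grip_force: 0.0
```

>>> step_arm --plan '[{"x": 0,"y": 0,"z": 0,"rx": 0,"ry": 0,"rz": 0},{"x": 0,"y": 0,"z": 0,"rx": 0,"ry": 0,"rz": 0},{"x": 0,"y": 0,"z": 0,"rx": 0,"ry": 0,"rz": 0},{"x": 0,"y": 0,"z": 0,"rx": 0,"ry": 0,"rz": 0},{"x": 0,"y": 0,"z": 0,"rx": 0,"ry": 0,"rz": 0},{"x": 0,"y": 0,"z": 0,"rx": 0,"ry": 0,"rz": 0},{"x": 0,"y": 0,"z": 0,"rx": 0,"ry": 0,"rz": 0},{"x": 0,"y": 0,"z": -0.2,"rx": 0,"ry": 0,"rz": 0},{"x": 0,"y": 0,"z": -0.4,"rx": 0,"ry": 0,"rz": 0},{"x": 0,"y": 0,"z": -0.6,"rx": 0,"ry": 0,"rz": 0}]' --jaw 1

```text
t: 13.1
eef_pos: [452.0, -291.6, 31.7]
tcp_rot: [3.14, -0.001, -2.999]
ft_force: [-0.2, 0.6, -1.5]
opening: 0.123
grip_force: 30.0
```

```bash
python3 - <<'E'
from h import *
s=state();print(s['t'],s['eef_pos'],s['tcp_rot'],s['ft_force'],s['moment'],s['opening'],s['grip_force'])
E
```

```text
13.1 [ 452.03893155 -291.64798529   31.66464532] [ 3.14009584e+00 -1.26237381e-03 -2.99938359e+00] [-0.21980595  0.60210207 -1.47924566] [0.05940677 0.0293731  0.01061388] 0.12262037796451808 29.999201882164925
```

Spanner is held. Now lift while turning its axis to the case's y, staying clear of the lid, and then move over.

>>> step_arm --plan '[{"x": 0,"y": 0,"z": -0.8,"rx": 0,"ry": 0,"rz": 1},{"x": 0,"y": 0,"z": -0.8,"rx": 0,"ry": 0,"rz": 1},{"x": 0,"y": 0,"z": -0.8,"rx": 0,"ry": 0,"rz": 1},{"x": 0,"y": 0,"z": -0.8,"rx": 0,"ry": 0,"rz": 1},{"x": 0,"y": 0,"z": -0.8,"rx": 0,"ry": 0,"rz": 1},{"x": 0,"y": 0,"z": -0.8,"rx": 0,"ry": 0,"rz": 1},{"x": 0,"y": 0,"z": 0,"rx": 0,"ry": 0,"rz": 1},{"x": 0,"y": 0,"z": 0,"rx": 0,"ry": 0,"rz": 1},{"x": 0,"y": 0,"z": 0,"rx": 0,"ry": 0,"rz": 1},{"x": 0,"y": 0,"z": 0,"rx": 0,"ry": 0,"rz": 1}]'

```text
t: 13.93
eef_pos: [452.3, -291.9, 152.6]
tcp_rot: [3.141, 0.001, 2.279]
ft_force: [-0.1, -0.2, -2.1]
opening: 0.124
grip_force: 30.0
```

>>> step_arm --plan '[{"x": 0,"y": 0,"z": 0,"rx": 0,"ry": 0,"rz": 1},{"x": 0,"y": 0,"z": 0,"rx": 0,"ry": 0,"rz": 1},{"x": 0,"y": 0,"z": 0,"rx": 0,"ry": 0,"rz": 1},{"x": 0,"y": 0,"z": 0,"rx": 0,"ry": 0,"rz": 1},{"x": 0,"y": 0,"z": 0,"rx": 0,"ry": 0,"rz": 1},{"x": 0,"y": 0,"z": 0,"rx": 0,"ry": 0,"rz": 1},{"x": 0,"y": 0,"z": 0,"rx": 0,"ry": 0,"rz": 1},{"x": 0,"y": 0,"z": 0,"rx": 0,"ry": 0,"rz": 0.58},{"x": 0,"y": 0,"z": 0,"rx": 0,"ry": 0,"rz": 0},{"x": 0,"y": 0,"z": 0,"rx": 0,"ry": 0,"rz": 0}]'

```text
t: 14.77
eef_pos: [452.4, -291.9, 152.2]
tcp_rot: [3.141, 0.0, 1.528]
ft_force: [-0.7, -0.7, -1.9]
opening: 0.123
grip_force: 30.0
```

>>> step_arm --plan '[{"x": 0.97,"y": 0.15,"z": 0,"rx": 0,"ry": 0,"rz": 0},{"x": 0.97,"y": 0.15,"z": 0,"rx": 0,"ry": 0,"rz": 0},{"x": 0.97,"y": 0.15,"z": 0,"rx": 0,"ry": 0,"rz": 0},{"x": 0.97,"y": 0.15,"z": 0,"rx": 0,"ry": 0,"rz": 0},{"x": 0.97,"y": 0.15,"z": 0,"rx": 0,"ry": 0,"rz": 0},{"x": 0.97,"y": 0.15,"z": 0,"rx": 0,"ry": 0,"rz": 0},{"x": 0.97,"y": 0.15,"z": 0,"rx": 0,"ry": 0,"rz": 0},{"x": 0.97,"y": 0.15,"z": 0,"rx": 0,"ry": 0,"rz": 0},{"x": 0.97,"y": 0.15,"z": 0,"rx": 0,"ry": 0,"rz": 0},{"x": 0.97,"y": 0.15,"z": 0,"rx": 0,"ry": 0,"rz": 0}]'

```text
t: 15.6
eef_pos: [500.9, -50.2, 152.0]
tcp_rot: [3.141, -0.0, 1.528]
ft_force: [0.2, -0.0, -1.5]
opening: 0.122
grip_force: 30.0
```

>>> step_arm --plan '[{"x": 0.97,"y": 0.15,"z": 0,"rx": 0,"ry": 0,"rz": 0},{"x": 0.97,"y": 0.15,"z": 0,"rx": 0,"ry": 0,"rz": 0},{"x": 0.97,"y": 0.15,"z": 0,"rx": 0,"ry": 0,"rz": 0},{"x": 0.97,"y": 0.15,"z": 0,"rx": 0,"ry": 0,"rz": 0},{"x": 0.97,"y": 0.15,"z": 0,"rx": 0,"ry": 0,"rz": 0},{"x": 0.95,"y": 0.12,"z": 0,"rx": 0,"ry": 0,"rz": 0},{"x": 0,"y": 0,"z": 0,"rx": 0,"ry": 0,"rz": 0},{"x": 0,"y": 0,"z": 0,"rx": 0,"ry": 0,"rz": 0},{"x": 0,"y": 0,"z": 0,"rx": 0,"ry": 0,"rz": 0},{"x": 0,"y": 0,"z": 0,"rx": 0,"ry": 0,"rz": 0}]'

```text
t: 16.43
eef_pos: [528.9, 91.7, 151.8]
tcp_rot: [-3.142, 0.0, 1.526]
ft_force: [0.3, -0.2, -2.4]
opening: 0.127
grip_force: 30.0
```

```bash
python3 - <<'E'
from h import *
s=state();print(s['t'],s['joints'],s['eef_pos'],s['tcp_rot'],s['ft_force'],s['moment'],s['opening'],s['grip_force'])
c=read_camera("wrist");save(c,"w6");np.savez("w6.npz",**c)
c=read_camera("top");np.savez("t6.npz",**c);save(c,"t6")
E
```

```text
16.4333 [ 4.85865119e-02  4.43620960e-01  1.84600655e+00 -2.75099734e-05
  8.52037809e-01  9.35788322e-02] [528.94035937  91.69183303 151.75199031] [-3.14152224e+00  2.74023796e-05  1.52582212e+00] [ 0.31329528 -0.18173716 -2.37877323] [-0.07468151  0.07196499  0.0144619 ] 0.12712400173757726 29.999039783142507
```

View pics/w6.png

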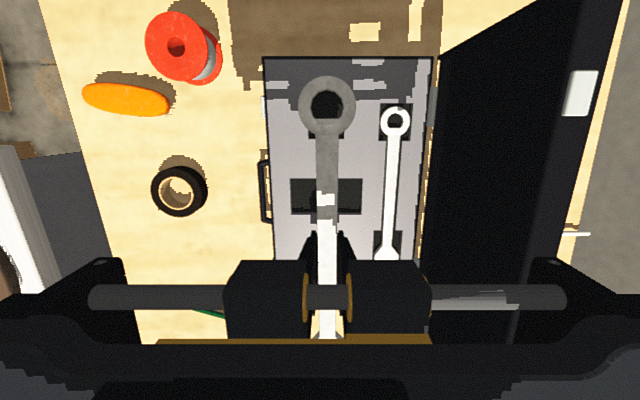

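The wrist view shows the ring at (327,104) heading for its pocket, the notch at (290-363, 178-214), and the spanner parallel to the cutout. Now the numbers for the offset.

```bash
python3 - <<'E'
from h import *
c=dict(np.load("w6.npz"));g=c["image"].astype(float).mean(-1)
th=-.045;ex=np.array([np.cos(th),np.sin(th)]);ey=np.array([-ex[1],ex[0]]);T=np.array([528.9,91.7])
def rel(u,v,z): d=ray(c,u,v,z)[:2]-T;return (d@ex).round(1),(d@ey).round(1)
def edges(a): return np.nonzero(abs(np.diff((a<90).astype(int))))[0]
for v in(185,200,208): print("row",v,[(e+280,rel(e+280.5,v,34)) for e in edges(g[v,280:375])])
for u in(296,302,350,356): print("col",u,[(e+165,rel(u,e+165.5,34)) for e in edges(g[165:230,u])])
# ring outline and shank by depth
P=cloud(c);m=(abs(P[...,2]-158)<9);m[250:]=0;m[:,:280]=0;m[:,370:]=0
X=np.array([ray(c,u,v,158)[:2]-T for v,u in zip(*np.nonzero(m))]);a=X@ex;b=X@ey
print("spanner pts",len(a),"ring tip y",b.max(),"depth z",np.median(P[m][:,2]))
R=b>b.max()-28;print("ring x",a[R].min(),a[R].max())
for lo,hi in((15,35),(35,50),(50,65)):
    S=(b>lo)&(b<hi);print("shank",lo,a[S].min() if S.any() else 0,a[S].max() if S.any() else 0)
# pocket edges beside ring
for v in(60,70,128,133,138): print("row",v,[(e+265,rel(e+265.5,v,34)) for e in edges(g[v,265:440])])
E
```

```text
row 185 [(np.int64(290), (np.float64(-37.2), np.float64(13.6))), (np.int64(315), (np.float64(-11.1), np.float64(13.6))), (np.int64(337), (np.float64(11.9), np.float64(13.6))), (np.int64(361), (np.float64(36.9), np.float64(13.6)))]
row 200 [(np.int64(290), (np.float64(-37.8), np.float64(-2.7))), (np.int64(315), (np.float64(-11.3), np.float64(-2.7))), (np.int64(336), (np.float64(11.0), np.float64(-2.7))), (np.int64(361), (np.float64(37.5), np.float64(-2.8)))]
row 208 [(np.int64(290), (np.float64(-38.2), np.float64(-11.6))), (np.int64(316), (np.float64(-10.4), np.float64(-11.6))), (np.int64(336), (np.float64(11.1), np.float64(-11.7))), (np.int64(360), (np.float64(36.8), np.float64(-11.7)))]
col 296 [(np.int64(178), (np.float64(-31.3), np.float64(20.5))), (np.int64(213), (np.float64(-32.5), np.float64(-17.9)))]
col 302 [(np.int64(178), (np.float64(-25.0), np.float64(20.5))), (np.int64(213), (np.float64(-26.0), np.float64(-17.9)))]
col 350 [(np.int64(178), (np.float64(24.8), np.float64(20.5))), (np.int64(213), (np.float64(25.7), np.float64(-17.9)))]
col 356 [(np.int64(178), (np.float64(31
[... 2180 characters left out ...]
float64(-59.3), np.float64(61.6))), (np.int64(268), (np.float64(-57.3), np.float64(61.6))), (np.int64(308), (np.float64(-17.5), np.float64(61.6))), (np.int64(315), (np.float64(-10.5), np.float64(61.6))), (np.int64(338), (np.float64(12.4), np.float64(61.6))), (np.int64(343), (np.float64(17.3), np.float64(61.6))), (np.int64(378), (np.float64(52.2), np.float64(61.6))), (np.int64(386), (np.float64(60.2), np.float64(61.5))), (np.int64(400), (np.float64(74.1), np.float64(61.5))), (np.int64(409), (np.float64(83.1), np.float64(61.5))), (np.int64(422), (np.float64(96.0), np.float64(61.5))), (np.int64(426), (np.float64(100.0), np.float64(61.5))), (np.int64(431), (np.float64(105.0), np.float64(61.5)))]
```

Offset is +1.4 mm along case y and −0.6 mm along x. Correcting, then descending to just above the nibs.

>>> step_arm --plan '[{"x": 0.056,"y": -0.024,"z": 0.4,"rx": 0,"ry": 0,"rz": 0},{"x": 0,"y": 0,"z": 0.8,"rx": 0,"ry": 0,"rz": 0},{"x": 0,"y": 0,"z": 0.8,"rx": 0,"ry": 0,"rz": 0},{"x": 0,"y": 0,"z": 0.8,"rx": 0,"ry": 0,"rz": 0},{"x": 0,"y": 0,"z": 0.6,"rx": 0,"ry": 0,"rz": 0},{"x": 0,"y": 0,"z": 0.5,"rx": 0,"ry": 0,"rz": 0},{"x": 0,"y": 0,"z": 0.3,"rx": 0,"ry": 0,"rz": 0},{"x": 0,"y": 0,"z": 0.2,"rx": 0,"ry": 0,"rz": 0},{"x": 0,"y": 0,"z": 0.1,"rx": 0,"ry": 0,"rz": 0},{"x": 0,"y": 0,"z": 0,"rx": 0,"ry": 0,"rz": 0}]'

```text
t: 17.37
eef_pos: [528.6, 93.8, 38.9]
tcp_rot: [-3.141, -0.0, 1.526]
ft_force: [0.2, 0.3, -1.5]
opening: 0.123
grip_force: 30.0
```

>>> step_arm --plan '[{"x": 0,"y": 0,"z": 0.05,"rx": 0,"ry": 0,"rz": 0},{"x": 0,"y": 0,"z": 0.05,"rx": 0,"ry": 0,"rz": 0},{"x": 0,"y": 0,"z": 0.05,"rx": 0,"ry": 0,"rz": 0},{"x": 0,"y": 0,"z": 0.05,"rx": 0,"ry": 0,"rz": 0},{"x": 0,"y": 0,"z": 0,"rx": 0,"ry": 0,"rz": 0},{"x": 0,"y": 0,"z": 0,"rx": 0,"ry": 0,"rz": 0},{"x": 0,"y": 0,"z": 0,"rx": 0,"ry": 0,"rz": 0},{"x": 0,"y": 0,"z": 0,"rx": 0,"ry": 0,"rz": 0},{"x": 0,"y": 0,"z": 0,"rx": 0,"ry": 0,"rz": 0},{"x": 0,"y": 0,"z": 0,"rx": 0,"ry": 0,"rz": 0}]'

```text
t: 18.2
eef_pos: [528.6, 93.8, 34.2]
tcp_rot: [3.142, -0.0, 1.526]
ft_force: [0.7, 0.0, -0.4]
opening: 0.123
grip_force: 30.0
```

```bash
python3 - <<'E'
from h import *
s=state();print(s['t'],s['eef_pos'],s['tcp_rot'],s['ft_force'],s['moment'],s['opening'],s['grip_force'])
E
```

```text
18.2 [528.56449278  93.83851178  34.155539  ] [ 3.14157937e+00 -6.26752918e-05  1.52578809e+00] [ 0.68305364  0.02201689 -0.4126693 ] [-0.11376741  0.03888598 -0.02437242] 0.12265898589327395 29.99915773747489
```

It has entered the cutout with no side force. Pressing down gently while gripped.

>>> step_arm --plan '[{"x": -0.02,"y": 0,"z": 0.04,"rx": 0,"ry": 0,"rz": 0},{"x": 0,"y": 0,"z": 0.04,"rx": 0,"ry": 0,"rz": 0},{"x": 0,"y": 0,"z": 0.04,"rx": 0,"ry": 0,"rz": 0},{"x": 0,"y": 0,"z": 0,"rx": 0,"ry": 0,"rz": 0},{"x": 0,"y": 0,"z": 0,"rx": 0,"ry": 0,"rz": 0},{"x": 0,"y": 0,"z": 0,"rx": 0,"ry": 0,"rz": 0},{"x": 0,"y": 0,"z": 0,"rx": 0,"ry": 0,"rz": 0},{"x": 0,"y": 0,"z": 0,"rx": 0,"ry": 0,"rz": 0},{"x": 0,"y": 0,"z": 0,"rx": 0,"ry": 0,"rz": 0},{"x": 0,"y": 0,"z": 0,"rx": 0,"ry": 0,"rz": 0}]'

```text
t: 19.03
eef_pos: [528.4, 93.4, 31.1]
tcp_rot: [-3.141, -0.0, 1.526]
ft_force: [-2.5, -0.2, 3.1]
opening: 0.117
grip_force: 30.0
```

>>> step_arm --plan '[{"x": 0,"y": 0,"z": 0.04,"rx": 0,"ry": 0,"rz": 0},{"x": 0,"y": 0,"z": 0.04,"rx": 0,"ry": 0,"rz": 0},{"x": 0,"y": 0,"z": 0.02,"rx": 0,"ry": 0,"rz": 0},{"x": 0,"y": 0,"z": 0,"rx": 0,"ry": 0,"rz": 0},{"x": 0,"y": 0,"z": 0,"rx": 0,"ry": 0,"rz": 0},{"x": 0,"y": 0,"z": 0,"rx": 0,"ry": 0,"rz": 0},{"x": 0,"y": 0,"z": 0,"rx": 0,"ry": 0,"rz": 0},{"x": 0,"y": 0,"z": 0,"rx": 0,"ry": 0,"rz": 0},{"x": 0,"y": 0,"z": 0,"rx": 0,"ry": 0,"rz": 0},{"x": 0,"y": 0,"z": 0,"rx": 0,"ry": 0,"rz": 0}]'

```text
t: 19.87
eef_pos: [528.4, 93.4, 28.5]
tcp_rot: [-3.141, -0.0, 1.526]
ft_force: [-2.0, 0.7, -4.2]
opening: 0.122
grip_force: 30.0
```

>>> step_arm --plan '[{"x": 0,"y": 0,"z": 0.03,"rx": 0,"ry": 0,"rz": 0},{"x": 0,"y": 0,"z": 0.02,"rx": 0,"ry": 0,"rz": 0},{"x": 0,"y": 0,"z": 0,"rx": 0,"ry": 0,"rz": 0},{"x": 0,"y": 0,"z": 0,"rx": 0,"ry": 0,"rz": 0},{"x": 0,"y": 0,"z": 0,"rx": 0,"ry": 0,"rz": 0},{"x": 0,"y": 0,"z": 0,"rx": 0,"ry": 0,"rz": 0},{"x": 0,"y": 0,"z": 0,"rx": 0,"ry": 0,"rz": 0},{"x": 0,"y": 0,"z": 0,"rx": 0,"ry": 0,"rz": 0},{"x": 0,"y": 0,"z": 0,"rx": 0,"ry": 0,"rz": 0},{"x": 0,"y": 0,"z": 0,"rx": 0,"ry": 0,"rz": 0}]'

```text
t: 20.7
eef_pos: [528.6, 93.4, 27.6]
tcp_rot: [3.141, -0.0, 1.526]
ft_force: [-4.9, 0.7, 4.7]
opening: 0.124
grip_force: 30.0
```

>>> step_arm --plan '[{"x": 0,"y": 0,"z": 0,"rx": 0,"ry": 0,"rz": 0},{"x": 0,"y": 0,"z": 0,"rx": 0,"ry": 0,"rz": 0},{"x": 0,"y": 0,"z": 0,"rx": 0,"ry": 0,"rz": 0},{"x": 0,"y": 0,"z": 0,"rx": 0,"ry": 0,"rz": 0},{"x": 0,"y": 0,"z": 0,"rx": 0,"ry": 0,"rz": 0},{"x": 0,"y": 0,"z": -0.1,"rx": 0,"ry": 0,"rz": 0},{"x": 0,"y": 0,"z": -0.3,"rx": 0,"ry": 0,"rz": 0},{"x": 0,"y": 0,"z": -0.5,"rx": 0,"ry": 0,"rz": 0},{"x": 0,"y": 0,"z": -0.5,"rx": 0,"ry": 0,"rz": 0},{"x": 0,"y": 0,"z": 0,"rx": 0,"ry": 0,"rz": 0}]' --jaw 0.45

```text
t: 21.53
eef_pos: [529.6, 93.5, 64.7]
tcp_rot: [3.138, -0.0, 1.526]
ft_force: [0.2, -0.0, 0.5]
opening: 0.275
grip_force: 0.0
```

>>> step_arm --plan '[{"x": 0,"y": 0,"z": 0,"rx": 0,"ry": 0,"rz": 0},{"x": 0,"y": 0,"z": 0,"rx": 0,"ry": 0,"rz": 0},{"x": 0,"y": 0,"z": 0,"rx": 0,"ry": 0,"rz": 0},{"x": 0,"y": 0,"z": 0,"rx": 0,"ry": 0,"rz": 0},{"x": 0,"y": 0,"z": 0.3,"rx": 0,"ry": 0,"rz": 0},{"x": 0,"y": 0,"z": 0.3,"rx": 0,"ry": 0,"rz": 0},{"x": 0,"y": 0,"z": 0.2,"rx": 0,"ry": 0,"rz": 0},{"x": 0,"y": 0,"z": 0.1,"rx": 0,"ry": 0,"rz": 0},{"x": 0,"y": 0,"z": 0.1,"rx": 0,"ry": 0,"rz": 0},{"x": 0,"y": 0,"z": 0,"rx": 0,"ry": 0,"rz": 0}]' --jaw 1

```text
t: 22.37
eef_pos: [528.3, 93.4, 36.7]
tcp_rot: [-3.141, 0.0, 1.526]
ft_force: [-0.0, 0.2, 0.5]
opening: 0.007
grip_force: 0.0
```

>>> step_arm --plan '[{"x": 0,"y": 0,"z": 0.05,"rx": 0,"ry": 0,"rz": 0},{"x": 0,"y": 0,"z": 0.05,"rx": 0,"ry": 0,"rz": 0},{"x": 0,"y": 0,"z": 0.04,"rx": 0,"ry": 0,"rz": 0},{"x": 0,"y": 0,"z": 0,"rx": 0,"ry": 0,"rz": 0},{"x": 0,"y": 0,"z": 0,"rx": 0,"ry": 0,"rz": 0},{"x": 0,"y": 0,"z": 0,"rx": 0,"ry": 0,"rz": 0},{"x": 0,"y": 0,"z": 0,"rx": 0,"ry": 0,"rz": 0},{"x": 0,"y": 0,"z": 0,"rx": 0,"ry": 0,"rz": 0},{"x": 0,"y": 0,"z": 0,"rx": 0,"ry": 0,"rz": 0},{"x": 0,"y": 0,"z": 0,"rx": 0,"ry": 0,"rz": 0}]'

```text
t: 23.2
eef_pos: [528.7, 93.4, 34.4]
tcp_rot: [3.141, -0.0, 1.526]
ft_force: [-1.2, -0.4, 5.5]
opening: 0.005
grip_force: 2.7
```

>>> step_arm --plan '[{"x": 0,"y": 0,"z": 0.04,"rx": 0,"ry": 0,"rz": 0},{"x": 0,"y": 0,"z": 0.03,"rx": 0,"ry": 0,"rz": 0},{"x": 0,"y": 0,"z": 0,"rx": 0,"ry": 0,"rz": 0},{"x": 0,"y": 0,"z": 0,"rx": 0,"ry": 0,"rz": 0},{"x": 0,"y": 0,"z": 0,"rx": 0,"ry": 0,"rz": 0},{"x": 0,"y": 0,"z": 0,"rx": 0,"ry": 0,"rz": 0},{"x": 0,"y": 0,"z": 0,"rx": 0,"ry": 0,"rz": 0},{"x": 0,"y": 0,"z": 0,"rx": 0,"ry": 0,"rz": 0},{"x": 0,"y": 0,"z": 0,"rx": 0,"ry": 0,"rz": 0},{"x": 0,"y": 0,"z": 0,"rx": 0,"ry": 0,"rz": 0}]'

```text
t: 24.03
eef_pos: [528.7, 93.4, 34.3]
tcp_rot: [3.14, -0.0, 1.526]
ft_force: [-7.2, -1.3, 29.3]
opening: 0.006
grip_force: 14.3
```

Contact is at z≈34.3, level with the face, with 29 N and no further travel, so the centre is home. Lifting and shifting aside to look at the whole length.

>>> step_arm --plan '[{"x": 0,"y": 0,"z": -0.3,"rx": 0,"ry": 0,"rz": 0},{"x": 0,"y": 0,"z": -0.9,"rx": 0,"ry": 0,"rz": 0},{"x": 0,"y": 0,"z": -1,"rx": 0,"ry": 0,"rz": 0},{"x": 0,"y": 0,"z": -1,"rx": 0,"ry": 0,"rz": 0},{"x": 0,"y": 0,"z": -1,"rx": 0,"ry": 0,"rz": 0},{"x": 0,"y": 0,"z": -1,"rx": 0,"ry": 0,"rz": 0},{"x": -0.5,"y": 0,"z": -0.5,"rx": 0,"ry": 0,"rz": 0},{"x": -1,"y": -0.5,"z": 0,"rx": 0,"ry": 0,"rz": 0},{"x": -1,"y": -0.5,"z": 0,"rx": 0,"ry": 0,"rz": 0},{"x": -1,"y": 0,"z": 0,"rx": 0,"ry": 0,"rz": 0}]'

```text
t: 24.87
eef_pos: [497.6, 6.6, 175.1]
tcp_rot: [-3.141, -0.0, 1.527]
ft_force: [0.8, -0.4, 0.4]
opening: 0.005
grip_force: 0.0
```

>>> step_arm --plan '[{"x": -1,"y": 0,"z": 0,"rx": 0,"ry": 0,"rz": 0},{"x": -1,"y": 0,"z": 0,"rx": 0,"ry": 0,"rz": 0},{"x": 0,"y": 0,"z": 0,"rx": 0,"ry": 0,"rz": 0},{"x": 0,"y": 0,"z": 0,"rx": 0,"ry": 0,"rz": 0},{"x": 0,"y": 0,"z": 0,"rx": 0,"ry": 0,"rz": 0},{"x": 0,"y": 0,"z": 0,"rx": 0,"ry": 0,"rz": 0},{"x": 0,"y": 0,"z": 0,"rx": 0,"ry": 0,"rz": 0},{"x": 0,"y": 0,"z": 0,"rx": 0,"ry": 0,"rz": 0},{"x": 0,"y": 0,"z": 0,"rx": 0,"ry": 0,"rz": 0},{"x": 0,"y": 0,"z": 0,"rx": 0,"ry": 0,"rz": 0}]'

```text
t: 25.7
eef_pos: [497.4, -42.5, 174.6]
tcp_rot: [3.142, -0.0, 1.526]
ft_force: [-0.1, 0.5, 0.1]
opening: 0.005
grip_force: 0.0
```

```bash
python3 - <<'E'
from h import *
s=state();print(s['t'],s['eef_pos'],s['ft_force'])
c=read_camera("wrist");save(c,"w7");np.savez("w7.npz",**c)
P=cloud(c);im=c["image"].astype(int);th=-.045;ex=np.array([np.cos(th),np.sin(th)]);ey=np.array([-ex[1],ex[0]])
XY=P[...,:2]-np.array([528.5,93]);a=XY@ex;b=XY@ey
for y in range(-104,112,8):
    k=(abs(b-y)<4)&(abs(a)<(14 if abs(y)>70 else 5))&(P[...,2]>15)&(P[...,2]<60)
    f=(abs(b-y)<4)&(abs(a+45)<5)
    if k.sum()>5: print(y,k.sum(),"sp z",np.percentile(P[k][:,2],75).round(1),"face z",np.median(P[f][:,2]).round(1))
# lid: panel plane from wrist
k=(a>95)&(a<130)&(abs(b)<120)&(P[...,2]>60)&(P[...,2]<175)
X=P[k];print(len(X))
if len(X)>200:
    for _ in range(4):
        mu=X.mean(0);n=np.linalg.svd(X-mu,full_matrices=False)[2][2];n*=np.sign(n[0]);r=(X-mu)@n;X=X[abs(r)<max(1.5,1.5*r.std())]
    print("lid",90-np.degrees(np.arctan2(n[2],np.hypot(*n[:2]))),len(X),mu)
E
```

```text
25.7 [497.41574978 -42.5322963  174.61921201] [-0.07792418  0.47673574  0.08322418]
-104 188 sp z 32.1 face z 272.1
-96 175 sp z 33.7 face z 33.6
-88 193 sp z 33.9 face z 33.5
-80 183 sp z 34.1 face z 33.6
-72 197 sp z 34.1 face z 33.6
-64 78 sp z 34.1 face z 33.5
-56 72 sp z 34.1 face z 33.5
-48 72 sp z 34.2 face z 33.6
-40 75 sp z 34.1 face z 33.6
-32 80 sp z 34.1 face z 33.7
-24 87 sp z 34.2 face z 33.5
-16 83 sp z 34.1 face z 33.4
-8 88 sp z 34.2 face z 33.5
0 89 sp z 34.2 face z 33.6
8 90 sp z 34.3 face z 33.4
16 90 sp z 34.0 face z 33.4
24 91 sp z 34.2 face z 33.6
32 106 sp z 34.2 face z 33.5
40 97 sp z 34.2 face z 33.6
48 91 sp z 34.1 face z 33.5
19726
lid 89.62238845910662 19703 [639.63466276  43.94103147 128.93775835]
```

View pics/w7.png

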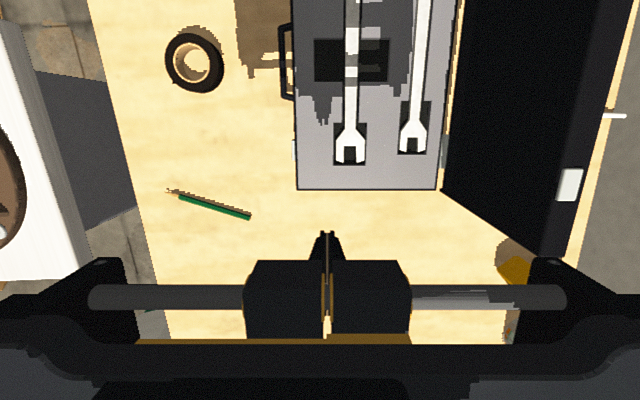

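The wrist view shows the open end in its pocket at (350,145). Depth puts the spanner top flat at about 34.1 mm (face 33.6) from y = −96 to +48, and with no tilt the ring end is home too. The lid is at 89.6°, the cased spanner is undisturbed, and the gripper is clear.

```bash
python3 -c "
from h import *
print(job_done())"
```

```text
the job is handed in; nothing more can be done
None
```

The job is handed in: the lid stands at about 89.6°, the long spanner is pressed home and level with the insert's face (measured over most of its length; the ring end was out of the last view), and I did not touch the other two spanners.

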